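# Close up the sandwich grill

## Robot

A 6-joint arm with a two-finger parallel gripper is mounted at the origin on a cart in front of the work surface, level with it; the furniture and walls round the work are solid. World frame = base frame: x ahead of the robot, y to its left, z up, the work surface at z = 0. Lengths are in m, angles in degrees, forces in N, time in s.
With the tool pointing down it reaches from about 0.3 to 0.75 m from the base axis. Payload 8.5 kg.
Tool frame: the origin (TCP) lies midway between the tips of the shut fingers; the grasp point (between the pads) lies 19 mm behind it; z points along the fingers, y is the line along which they close (so a half turn about z gives the same grasp; the last joint's range is limited). The gripper opens to 85 mm and grips with 20 to 120 N. Pads are 22 mm wide; open, the fingers measure 114 mm over their backs; the gripper's body (76 mm by 85 mm) begins 54 mm behind the grasp point. The pads swing forward as they close: fully open they stand 13 mm farther back than shut.
Start: joints at [59.112, 21.807, 74.336, -0, 83.858, -12.336], TCP at [0.175, 0.521, 0.231] pointing down, gripper open.
Joint ranges: [-178.18, 178.18], [-50.72, 133.34], [12.68, 142.11], [-81.47, 261.47], [9.98, 163.14], [-165.26, 165.26]. Speed limits (degrees/s): [136.94, 136.94, 180, 180, 180, 180].

## Interface

Orientations are given as a 3x3 rotation matrix whose columns are the frame's x, y, z axes.
In Python, from rig import env, get_image, close_job gives the robot as it stands.
- The arm moves only by the tool step_arm, never from a script. Its argument "targets" is a list of rows, each a list of 2 entries, a list of its own where there are three numbers: the shift along the tool's x, y, z as a fraction of full scale, then the turn, a rotation vector about the tool's x, y, z as a fraction of full scale. In form: [[[x, y, z], [wx, wy, wz]], ...]. A call has 1 to 10 rows; each row is the pose to reach, as a shift and turn from the pose commanded when the call began, along the tool's axes at that moment; what a row does not reach only later rows make up. Full scale, the value 1, is 0.3 m for a shift and 45 degrees for a turn. A row lasts 1/12 s, in which the tool goes at most 41.7 mm and 7.16 degrees, less where a joint would pass 70% of its speed; a pose out of reach is approached as far as the arm can. A call with a number of a shift or a turn outside -1 to 1 is refused whole. A call with a gripper value outside its range is refused whole. "jaw" is the finger opening in mm, from 0 to 85.4, set as the call begins (left out, the last holds). The fingers move at their own pace and stop on an object; "grip_force" is the grip in N (left out, the last holds). Time passes only in rows, so rows that repeat a pose let the fingers close. It gives the time, the measured TCP pose, the force, the opening and the grip force at its end, in the units of the state.
- env.observe(): the state, without advancing time (a new reading comes with each control period).
- get_image(name): name is "scene" or "top"; returns a dict with "img" (400x640x3 uint8, red, green, blue), "z_map" (400x640 float32, m along the optical axis (not along the pixel's ray), 0 where there is no reading), "intrinsics" (3x3 intrinsics, pixels), "rvec" (rotation vector, rad) and "tvec" (3), from world to camera coordinates, as OpenCV has them. Camera axes: x right, y down, z forward; pixel columns grow to the right and rows downward; lengths in m; the calibration is good to about 2 mm. A picture is of the moment at which its call begins.
- close_job(): hands the job in; it is judged then, once.
The state is a dict: "time_s": time; "q": joint angles; "qvel": joint speeds; "joint_efforts": joint torques, N m; "position": TCP position; "tool_rot": TCP orientation; "ft_force": force on the tool from outside, world axes, zero at the start; "wrist_torque": the same for the moment, N m; "grip_width": finger opening in m; "gripper_force": force on a finger pad.
Only numpy, scipy, OpenCV 4.12 (cv2) and the standard library are available. Lean on these libraries where they do the work, as an engineer would, in place of code of your own. Each camera call takes 0.05 s, during which the arm holds its last target. There are 200 camera calls.

## Task

The sandwich grill has been wiped and must be shut for the night. Using only pushes of the fingertips, push the drip tray at its front fully home while the lid is still up, then push the lid gently all the way down, and last push the red latch button on the lid to the right, as far as it goes, so that the bolt enters the catch. Do not take the tray's lip, the handle bar or the button between the fingers, and leave the mug, black cup, cocoa shaker and stamp standing where they are.

Things in the scene. Friction and masses are not known exactly. Their poses are not given: they have to be found in the camera images.
- grill: the steel sandwich grill, fixed, 210 deep (x) x 280 wide (y) mm. Origin: centre of its footprint on the counter; x points from its front to its back, y to its left, z up; points below are in this frame, mm. Lid hinge axis: along y through x=108, z=95. Shut lid's flat top: z=134. Catch plate for the bolt on the right flank: x=-73..-37, y=-137..-143, up to z=157
- drip_tray (a joint): how far the drip tray is out of its slot under the grill's front, m: 0 fully home, grows as it comes out towards the grill's front (-x); starts 0.035 to 0.065 out. Slides with about 2 N of friction, stays where it is left
- tray_lip (a point): middle of the front face of the tray's black finger lip, which is 90 wide (y), 6 thick and spans z = 16 to 44 mm; the face looks to the grill's -x. This point is at (-135 - tray travel, 0, 30)
- grill_lid (a joint): lid angle, rad: 0 fully down, grows as the lid opens upward; starts 0.75 to 0.95. A stiff hinge holds the lid at any angle; 1 to 8 N down on the handle moves it (follow its arc: it comes forward as it comes down)
- lid_handle (a point): middle of the axis of the lid's black handle bar, 20 in diameter, 150 long, parallel to the grill's y. It runs on an arc round the hinge: with the lid shut it is at (-142, 0, 125), i.e. 250 before and 30 above the hinge axis; with the lid shut it overhangs the tray lip
- lid_lock (a joint): travel of the slide latch on the lid, m: 0 to 0.003 at the start (bolt back), 0.020 fully across to the grill's right (-y), bolt through the catch. About 2 N of friction, no spring. Thrown before the lid is down, its bolt lands on top of the catch and the lid cannot shut
- lock_button (a point): centre of the red latch button on the lid's top near the right edge, 24 (x) x 16 (y) x 18 mm high; with the lid shut and the bolt back it is at (-55, -96, 154), the button's top at z = 163 mm, the bolt guide below it at z = 145 mm
- mug_white: white mug, 98 x 134 x 109 mm high, loose, left of the grill; origin at the centre of its underside. Leave it
- cup_black_0: black cup, 82 mm across, 118 high, loose, right of the grill; origin at the centre of its underside. Leave it
- cocoa_shaker: cocoa shaker, 72 mm across, 110 high, loose, in front of the grill to the right; origin at the centre of its underside. Leave it
- stamp: small wooden stamp, 26 x 36 x 54 mm high, loose, in front of the grill to the left; origin at the centre of its underside. Leave it

How it is judged:
By the outcome, as a careful person would: the job done as asked, in the order asked, and still so for the second after the job is handed in, with the robot touching nothing.
It also fails if it takes over 51 s, if anything falls off the work surface, if the arm or the gripper's body presses on something with over 40 N, if the wrist force passes 120 N, or if a joint passes its speed limit or range.

## Working session

There is one attempt and no reset: what is moved stays moved. The work goes in short steps, Python scripts to look and compute and a tool call to move; the robot and the scene stay as the last step left them, time stands still between calls to the robot, and variables do not carry over. Pictures are saved under pics/ and viewed, at most 10 in all, crops included, and the job is handed in when it is done.

Besides the shell and the picture viewer there is one more tool, called after "Call:" as a command line: name --argument value ..., lists and objects as JSON in quotes. step_arm: Moves the arm, as the interface text tells. Its arguments: {"type":"object","properties":{"targets":{"type":"array","items":{"type":"array"}},"jaw":{"type":"number"},"grip_force":{"type":"number"}},"required":["targets"]}

```bash
mkdir -p pics; ls; python3 - <<'E'
from rig import env,get_image
import cv2,numpy as np
for n in("scene","top"):
    d=get_image(n); cv2.imwrite(f"pics/{n}0.png",d["img"][:,:,::-1]); np.savez(f"{n}0.npz",**d)
    R=cv2.Rodrigues(d["rvec"])[0]; print(n,(-R.T@d["tvec"].ravel()).round(3),R.round(2).tolist(),d["intrinsics"].tolist())
o=env.observe(); print({k:np.round(v,3).tolist() for k,v in o.items()})
E
```

```text
pics
scene [ 0.247 -0.171  0.908] [[0.52, -0.86, -0.01], [-0.76, -0.45, -0.47], [0.4, 0.25, -0.88]] [[418.3186496582706, 0.0, 322.261786045874], [0.0, 418.3186496582706, 203.87369483207215], [0.0, 0.0, 1.0]]
top [0.43  0.047 1.116] [[-0.03, -1.0, -0.03], [-0.98, 0.03, -0.18], [0.18, 0.03, -0.98]] [[437.5118881853714, 0.0, 321.27345275556996], [0.0, 437.5118881853714, 195.1434133863015], [0.0, 0.0, 1.0]]
{'time_s': 0.1, 'q': [59.112, 21.836, 74.379, -0.001, 83.858, -12.336], 'qvel': [0.009, -0.074, -0.102, -0.106, -0.061, -0.02], 'joint_efforts': [0.004, -44.922, -23.166, -0.0, 0.004, 0.0], 'position': [0.175, 0.521, 0.231], 'tool_rot': [[-0.948, 0.318, -0.001], [0.318, 0.948, -0.001], [0.0, -0.001, -1.0]], 'ft_force': [-0.562, -0.826, -0.457], 'wrist_torque': [0.005, -0.039, 0.011], 'gripper_force': 0.0, 'grip_width': 0.086}
```

View pics/scene0.png

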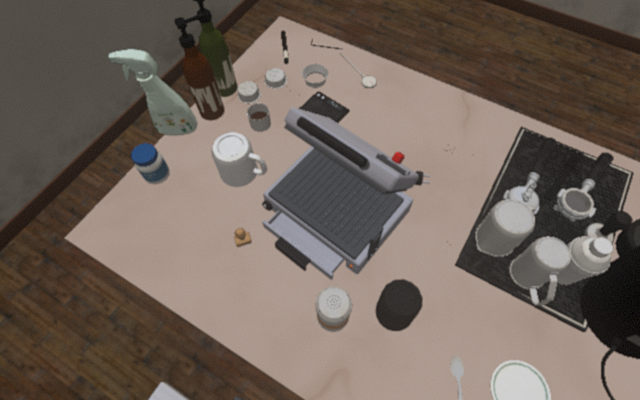

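View pics/top0.png

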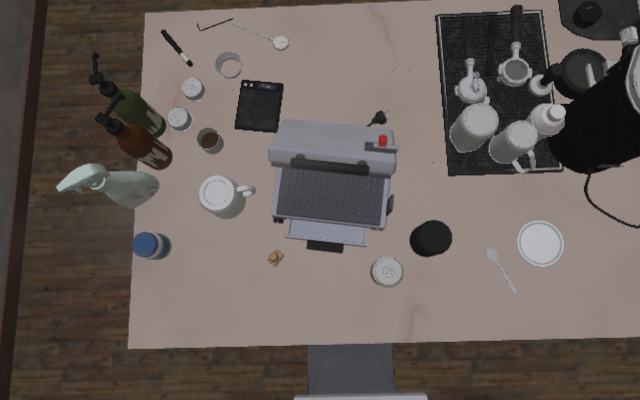

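The scene view shows the grill with its lid up: lip at about (292,252), button (398,157), shaker (333,306), stamp (242,237). The top view has the lip at (325,246), handle (330,166), button (382,141), shaker (387,271), stamp (276,258), black cup (431,238) and mug (218,195).

```bash
cat > h.py <<'E'
import numpy as np,cv2
def cloud(d):
    z=d["z_map"].astype(float);K=d["intrinsics"];R=cv2.Rodrigues(d["rvec"])[0]
    v,u=np.indices(z.shape)
    c=np.stack([(u-K[0,2])/K[0,0]*z,(v-K[1,2])/K[1,1]*z,z],-1)
    return (c-d["tvec"].ravel())@R
def line(P):
    vx,vy,x,y=cv2.fitLine(P[:,:2].astype(np.float32),cv2.DIST_HUBER,0,.001,.001).ravel()
    return np.degrees(np.arctan2(vy,vx)).round(2)
E
python3 - <<'E'
from h import *
rois={"top":dict(lip=(300,236,350,256),handle=(280,150,385,180),button=(370,130,392,150),lid=(290,125,360,150),stamp=(265,248,287,268),shaker=(365,252,408,290),cup=(405,215,456,260),mug=(195,172,255,218),deck=(285,178,375,218),tray=(290,222,365,244)),
"scene":dict(lip=(270,235,315,270),handle=(295,110,370,170),button=(388,148,408,166),stamp=(230,224,255,248),shaker=(310,284,356,330),cup=(372,276,425,332),mug=(208,130,268,188))}
for n in rois:
    d=dict(np.load(n+"0.npz"));C=cloud(d);im=d["img"].astype(int)
    for k,(a,b,c,e) in rois[n].items():
        P=C[b:e,a:c].reshape(-1,3);I=im[b:e,a:c].reshape(-1,3)
        ok=d["z_map"][b:e,a:c].ravel()>0
        if k in("lip","handle"): ok&=(I.max(1)<60)
        if k=="button": ok&=(I[:,0]>120)&(I[:,1]<70)
        if k in("stamp","shaker","cup","mug"): ok&=P[:,2]>.012
        if k=="lip": ok&=(P[:,2]>.01)&(P[:,2]<.06)
        if k=="handle": ok&=P[:,2]>.1
        P=P[ok]
        print(n,k,len(P),"lo",np.percentile(P,3,axis=0).round(4),"hi",np.percentile(P,97,axis=0).round(4),"med",np.median(P,0).round(4),"ang",line(P))
        if k in("lid","deck"):
            q=P-P.mean(0);N=np.linalg.svd(q,full_matrices=False)[2][2];print("  normal",(N*np.sign(N[2])).round(4),"c",P.mean(0).round(4))
        if k=="lip":
            T=P[P[:,2]>.04];print("  top",len(T),T.mean(0).round(4),line(T),T.min(0).round(4),T.max(0).round(4))
E
```

```text
top lip 324 lo [0.492  0.0322 0.0395] hi [0.518  0.1129 0.0472] med [0.5053 0.0715 0.0434] ang 81.63
  top 304 [0.5051 0.0717 0.0436] 81.97 [0.4892 0.0272 0.0401] [0.5207 0.1154 0.05  ]
top handle 827 lo [ 0.6204 -0.0181  0.2736] hi [0.6502 0.121  0.3181] med [0.6345 0.0479 0.3142] ang 82.18
top button 78 lo [ 0.6885 -0.0627  0.2573] hi [ 0.7116 -0.0486  0.2728] med [ 0.6972 -0.0552  0.267 ] ang -12.06
top lid 1742 lo [ 0.6853 -0.0098  0.1541] hi [0.7722 0.131  0.2683] med [0.7261 0.0617 0.2148] ang -86.11
  normal [ 0.7782 -0.1155  0.6173] c [0.7275 0.0613 0.2129]
top stamp 152 lo [0.4659 0.1815 0.013 ] hi [0.4979 0.2115 0.0545] med [0.4814 0.195  0.0449] ang -28.94
top shaker 827 lo [ 0.4085 -0.1015  0.0505] hi [ 0.4692 -0.0387  0.1109] med [ 0.4384 -0.0691  0.1049] ang -80.61
top cup 1194 lo [ 0.476  -0.2115  0.0257] hi [ 0.5467 -0.1423  0.1189] med [ 0.5101 -0.1724  0.114 ] ang -66.16
top mug 1656 lo [0.5875 0.2543 0.0263] hi [0.6706 0.3602 0.1099] med [0.6293 0.3104 0.1045] ang -80.56
top deck 3591 lo [ 0.5722 -0.0448  0.0798] hi [0.6636 0.1579 0.0884] med [0.6174 0.0562 0.0841]
[... 328 characters left out ...]
.0276 0.04  ] [0.5194 0.1129 0.0476]
scene handle 762 lo [ 0.6203 -0.0193  0.304 ] hi [0.646  0.1192 0.3179] med [0.6324 0.0466 0.3143] ang 82.64
scene button 69 lo [ 0.6874 -0.0627  0.2622] hi [ 0.7021 -0.0492  0.272 ] med [ 0.6939 -0.0562  0.2679] ang -48.23
scene stamp 211 lo [0.4665 0.1822 0.0132] hi [0.4975 0.2096 0.0542] med [0.4799 0.1933 0.0188] ang -31.76
scene shaker 1284 lo [ 0.4064 -0.1055  0.0275] hi [ 0.4683 -0.0436  0.1104] med [ 0.4319 -0.0765  0.1047] ang 27.15
scene cup 1799 lo [ 0.4754 -0.2166  0.0217] hi [ 0.5435 -0.1463  0.1189] med [ 0.5004 -0.1817  0.1144] ang -1.78
scene mug 1953 lo [0.5879 0.2478 0.0184] hi [0.6673 0.3545 0.1091] med [0.6233 0.3014 0.0972] ang -57.94
```

```bash
cat >> h.py <<'E'
yaw=np.radians(-8.2);gx=np.array([np.cos(yaw),np.sin(yaw)]);gy=np.array([-gx[1],gx[0]])
E
python3 - <<'E'
from h import *
for n in("top","scene"):
    d=dict(np.load(n+"0.npz"));C=cloud(d)[d["z_map"]>0];I=d["img"][d["z_map"]>0].astype(int)
    a=(C[:,:2]-[.505,.071])@gx*1e3;b=(C[:,:2]-[.505,.071])@gy*1e3;z=C[:,2]*1e3
    m=(abs(b)<25)&(a>-25)&(a<330);print(n,"profile a:z:brightness")
    idx=np.floor(a/4).astype(int)
    print(" ".join(f"{i*4+2}:{np.median(z[s]):.0f}:{np.median(I[s].mean(1)):.0f}" for i in range(-7,82) if (s:=m&(idx==i)).any()))
    # catch plate & body sides
    s=(z>100)&(z<165)&(b<-115)&(b>-175)&(a<150);print("catch",s.sum(),a[s].min(),a[s].max(),np.percentile(b[s],[3,50,97]),z[s].max())
    s=(z>60)&(z<95)&(a>40)&(a<100);print("body b",np.percentile(b[s],[.5,2,50,98,99.5]))
    r=(I[:,0]>120)&(I[:,1]<70)&(z>200);print("button a,b,z",a[r].min(),a[r].max(),b[r].min(),b[r].max(),z[r].min(),z[r].max())
    s=(z>16)&(z<60)&(I.max(1)<60)&(a>-30)&(a<30)&(abs(b)<60);print("lip a",np.percentile(a[s],[1,5,50,95,99]),"b",b[s].min(),b[s].max())
    s=(z>270)&(I.max(1)<60)&(abs(b)<100);print("handle",np.percentile(a[s],[2,50,98]),np.percentile(b[s],[1,99]),z[s].max())
E
```

```text
top profile a:z:brightness
-26:-1:141 -22:-0:141 -18:-0:141 -14:-0:141 -10:41:68 -6:44:36 -2:43:36 2:43:35 6:44:35 10:44:36 14:43:133 18:41:139 22:19:142 26:19:144 30:20:142 34:19:141 38:20:141 42:20:142 46:19:143 50:20:144 54:22:142 58:69:113 62:83:67 66:83:69 70:82:70 74:83:71 78:83:69 82:84:68 86:84:70 90:84:70 94:83:70 98:84:70 102:85:70 106:85:70 110:84:70 114:84:70 118:84:72 122:89:61 126:310:40 130:314:46 134:315:53 138:312:53 142:86:69 146:84:72 150:84:71 154:268:82 158:271:119 162:274:123 166:275:133 170:272:137 174:270:135 178:266:134 182:261:135 186:256:136 190:251:136 194:247:135 198:242:134 202:237:136 206:233:137 210:227:136 214:222:135 218:217:135 222:213:133 226:208:131 230:203:132 234:198:133 238:192:132 242:188:132 246:184:132 250:178:131 254:173:131 258:168:132 262:165:132 266:159:133 270:154:134 274:150:134 278:144:133
catch 684 -77.59470743277251 122.80404287558484 [-173.03953925 -145.15173039 -123.16878679] 159.97484245607822
body b [-209.61256961 -136.33041691   20.91561762  496.94977927  513.78020366]
button a,b,z 199.28421369871 223.18076456266414 -104.467737
[... 919 characters left out ...]
226:85:67 230:207:140 234:201:140 238:195:140 242:190:141 246:185:139 250:180:141 254:175:140 258:170:143 262:166:143 266:162:143 270:157:146 274:152:148 278:148:151 282:142:153
catch 960 -76.64094487522641 124.71242440991536 [-172.88521498 -145.78193055 -123.80543114] 158.7192449151639
body b [-141.67502401 -135.49462399   19.6630299   499.89654645  514.3453968 ]
button a,b,z 198.6047880232494 215.64606121068385 -105.87566019034134 -91.30851335001955 261.11134924649366 274.05002165327386
lip a [-10.41791556 -10.08656683  -2.72982479   7.89071736   9.06584134] b -43.349462378614035 42.96486152051875
handle [124.17103829 128.80003751 137.44750868] [-73.5731083   70.71235071] 319.7727155856207
```

Call:
step_arm --targets '[[[-0.04, -0.035, 0], [0, 0, -0.02]], [[-0.12, -0.1, 0], [0, 0, -0.05]], [[-0.22, -0.18, 0], [0, 0, -0.09]], [[-0.33, -0.27, 0], [0, 0, -0.13]], [[-0.44, -0.36, 0], [0, 0, -0.17]], [[-0.55, -0.46, 0], [0, 0, -0.2]], [[-0.62, -0.52, 0], [0, 0, -0.22]], [[-0.66, -0.55, 0], [0, 0, -0.229]], [[-0.667, -0.553, 0], [0, 0, -0.229]]]' --jaw 0 --grip_force 60

```text
time_s: 0.85
position: [0.3131, 0.2985, 0.2312]
tool_rot: [[-0.989, 0.147, -0.0], [0.147, 0.989, -0.001], [0.0, -0.001, -1.0]]
ft_force: [-0.9, -0.6, 0.0]
grip_width: 0.0001
gripper_force: 0.0
```

```bash
cat >> h.py <<'E'
O=np.array([.505,.071])+.1605*gx+.0005*gy   # grill origin, world
def go(*targets):
    """targets: grill-frame mm (x,y,z); prints tool-frame fractions with tool y along grill y, tool down"""
    from rig import env
    from scipy.spatial.transform import Rotation as Ro
    o=env.observe();R=np.array(o["tool_rot"]);p=np.array(o["position"])
    Rw=np.column_stack([np.r_[-gx,0],np.r_[gy,0],[0,0,-1]])
    w=Ro.from_matrix(R.T@Rw).as_rotvec(degrees=True)/45
    d=p[:2]-O;print("t",round(o["time_s"],2),"grill mm",(np.r_[d@gx,d@gy,p[2]]*1e3).round(1),"ft",np.round(o["ft_force"],1),"jaw",round(o["grip_width"]*1e3,1),"q",np.round(o["q"]))
    for t in targets:
        t=np.array(t)/1e3;W=np.r_[O+t[0]*gx+t[1]*gy,t[2]]
        print(t*1e3,"->",(R.T@(W-p)/.3).round(3),w.round(3))
E
python3 -c "from h import *;go((-217,0,231),(-217,0,28))"
```

```text
t 0.85 grill mm [-382.9  197.3  231.2] ft [-0.9 -0.6  0. ] jaw 0.1 q [ 28.  10.  91.  -0.  79. -54.]
[-217.    0.  231.] -> [-0.556 -0.655  0.001] [-0.001 -0.    -0.005]
[-217.    0.   28.] -> [-0.556 -0.655  0.678] [-0.001 -0.    -0.005]
```

Call:
step_arm --targets '[[[-0.06, -0.07, 0], [0, 0, 0]], [[-0.16, -0.18, 0], [0, 0, 0]], [[-0.26, -0.3, 0], [0, 0, 0]], [[-0.36, -0.42, 0], [0, 0, 0]], [[-0.46, -0.54, 0.05], [0, 0, 0]], [[-0.53, -0.63, 0.15], [0, 0, 0]], [[-0.556, -0.655, 0.27], [0, 0, 0]], [[-0.556, -0.655, 0.4], [0, 0, 0]], [[-0.556, -0.655, 0.52], [0, 0, 0]], [[-0.556, -0.655, 0.6], [0, 0, 0]]]'

```text
time_s: 1.68
position: [0.4478, 0.0824, 0.0483]
tool_rot: [[-0.99, 0.144, -0.003], [0.144, 0.99, 0.0], [0.003, -0.0, -1.0]]
ft_force: [1.0, -0.0, 0.1]
grip_width: 0.0002
gripper_force: 0.0
```

Call:
step_arm --targets '[[[0, 0, 0.05], [0, 0, 0]], [[0, 0, 0.078], [0, 0, 0]], [[0, 0, 0.078], [0, 0, 0]], [[0, 0, 0.078], [0, 0, 0]]]'

```text
time_s: 2.02
position: [0.4492, 0.0826, 0.0283]
tool_rot: [[-0.99, 0.143, 0.0], [0.143, 0.99, 0.0], [-0.0, 0.0, -1.0]]
ft_force: [0.7, 0.3, 0.1]
grip_width: 0.0002
gripper_force: 0.0
```

```bash
python3 - <<'E'
from h import *;from rig import get_image
go((-187,0,28),(-146,0,28))
d=get_image("scene");cv2.imwrite("pics/s1.png",cv2.resize(d["img"][100:350,180:500,::-1],None,fx=2,fy=2))
E
```

```text
t 2.02 grill mm [-217.4    3.    28.3] ft [0.7 0.3 0.1] jaw 0.2 q [ -4.  29. 105.   0.  47. -86.]
[-187.    0.   28.] -> [-0.101 -0.01   0.001] [ 0.     0.001 -0.   ]
[-146.    0.   28.] -> [-0.238 -0.01   0.001] [ 0.     0.001 -0.   ]
```

View pics/s1.png

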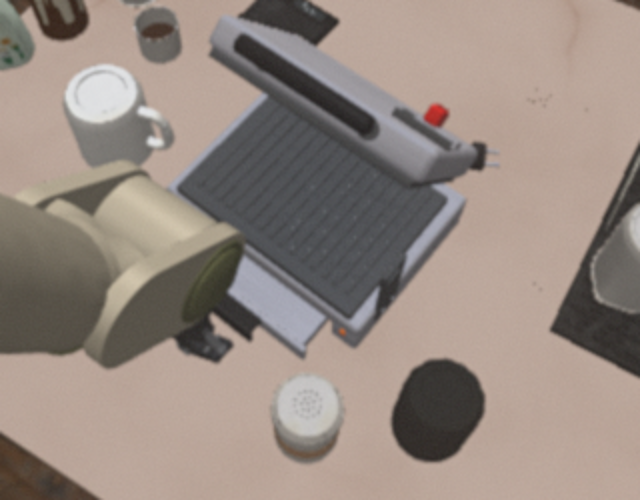

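The fingers (about (205,340) in the crop) stand in front of the lip (235,315), clear of everything. Next I push the tray.

Call:
step_arm --targets '[[[-0.03, -0.003, 0], [0, 0, 0]], [[-0.07, -0.007, 0], [0, 0, 0]], [[-0.1, -0.01, 0], [0, 0, 0]], [[-0.12, -0.01, 0], [0, 0, 0]], [[-0.14, -0.01, 0], [0, 0, 0]], [[-0.16, -0.01, 0], [0, 0, 0]], [[-0.18, -0.01, 0], [0, 0, 0]], [[-0.2, -0.01, 0], [0, 0, 0]], [[-0.212, -0.01, 0], [0, 0, 0]], [[-0.22, -0.01, 0], [0, 0, 0]]]'

```text
time_s: 2.9
position: [0.5141, 0.0696, 0.0279]
tool_rot: [[-0.99, 0.144, 0.0], [0.144, 0.99, 0.0], [-0.0, 0.0, -1.0]]
ft_force: [-1.7, -0.1, 1.3]
grip_width: 0.0003
gripper_force: 1.0
```

Call:
step_arm --targets '[[[-0.004, 0, 0], [0, 0, 0]], [[-0.008, 0, 0], [0, 0, 0]], [[-0.012, 0, 0], [0, 0, 0]]]'

```text
time_s: 3.15
position: [0.5171, 0.0692, 0.0279]
tool_rot: [[-0.99, 0.143, -0.0], [0.143, 0.99, 0.0], [0.0, -0.0, -1.0]]
ft_force: [-2.3, 0.1, 1.7]
grip_width: 0.0003
gripper_force: 1.0
```

```bash
python3 -c "from h import *;go((-140,0,28))"
```

```text
t 3.15 grill mm [-148.3   -0.6   27.9] ft [-2.3  0.1  1.7] jaw 0.3 q [ -5.  33.  94.   0.  53. -87.]
[-140.    0.   28.] -> [-0.028  0.002 -0.   ] [-0.    -0.    -0.001]
```

Still sliding at about 2 N, so I keep creeping to the stop.

Call:
step_arm --targets '[[[-0.004, 0, 0], [0, 0, 0]], [[-0.008, 0, 0], [0, 0, 0]], [[-0.012, 0, 0], [0, 0, 0]], [[-0.014, 0, 0], [0, 0, 0]]]'

```text
time_s: 3.48
position: [0.5211, 0.0686, 0.0278]
tool_rot: [[-0.99, 0.143, -0.001], [0.143, 0.99, 0.0], [0.001, 0.0, -1.0]]
ft_force: [-5.3, 0.5, 3.8]
grip_width: 0.0001
gripper_force: 2.8
```

Call:
step_arm --targets '[[[-0.004, 0, 0], [0, 0, 0]], [[-0.007, 0, 0], [0, 0, 0]], [[-0.01, 0, 0], [0, 0, 0]]]'

```text
time_s: 3.73
position: [0.5211, 0.0686, 0.0278]
tool_rot: [[-0.99, 0.143, -0.008], [0.143, 0.99, 0.001], [0.008, -0.0, -1.0]]
ft_force: [-17.5, 1.4, 13.8]
grip_width: -0.0005
gripper_force: 9.2
```

The position froze while force rose to 17 N, so the tray is at its stop. I'll back off, rise and check.

Call:
step_arm --targets '[[[0.02, 0, 0], [0, 0, 0]], [[0.06, 0, 0], [0, 0, 0]], [[0.12, 0, 0], [0, 0, 0]], [[0.2, 0, -0.02], [0, 0, 0]], [[0.26, 0, -0.1], [0, 0, 0]], [[0.28, 0, -0.22], [0, 0, 0]], [[0.28, 0, -0.36], [0, 0, 0]], [[0.28, 0, -0.5], [0, 0, 0]], [[0.28, 0, -0.62], [0, 0, 0]], [[0.28, 0, -0.72], [0, 0, 0]]]'

```text
time_s: 4.57
position: [0.4417, 0.0801, 0.2474]
tool_rot: [[-0.99, 0.143, 0.005], [0.143, 0.99, -0.0], [-0.005, 0.0, -1.0]]
ft_force: [1.0, 0.4, -0.3]
grip_width: 0.0001
gripper_force: 0.0
```

Call:
step_arm --targets '[[[0, 0, -0.08], [0, 0, 0]], [[0, 0, -0.18], [0, 0, 0]], [[0, 0, -0.28], [0, 0, 0]], [[0, 0, -0.36], [0, 0, 0]], [[0, 0, -0.38], [0, 0, 0]], [[0, 0, -0.38], [0, 0, 0]]]'

```text
time_s: 5.07
position: [0.4419, 0.08, 0.3594]
tool_rot: [[-0.99, 0.143, 0.005], [0.143, 0.99, -0.0], [-0.005, 0.0, -1.0]]
ft_force: [-0.0, -0.2, -0.6]
grip_width: -0.0001
gripper_force: 0.0
```

```bash
python3 - <<'E'
from h import *;from rig import get_image
go((-27,0,360))
for n in("scene","top"):
    d=get_image(n);C=cloud(d)[d["z_map"]>0];I=d["img"][d["z_map"]>0].astype(int)
    a=(C[:,:2]-O)@gx*1e3;b=(C[:,:2]-O)@gy*1e3;z=C[:,2]*1e3
    s=(z>30)&(z<60)&(I.max(1)<60)&(a>-180)&(a<-110)&(abs(b)<46);print(n,s.sum(),np.percentile(a[s],[1,5,50,95]) if s.any() else 0)
    cv2.imwrite(f"pics/{n}2.png",cv2.resize(d["img"][100:350,180:500,::-1],None,fx=2,fy=2))
E
```

```text
t 5.07 grill mm [-224.3   -0.5  359.4] ft [-0.  -0.2 -0.6] jaw -0.1 q [ -5.   7.  73.  -0.  99. -87.]
[-27.   0. 360.] -> [-0.658  0.002  0.001] [ 0.     0.006 -0.001]
scene 349 [-133.66210269 -133.26221148 -125.90008549 -115.70600035]
top 195 [-126.74125886 -125.05253414 -118.5069716  -112.66876638]
```

View pics/scene2.png

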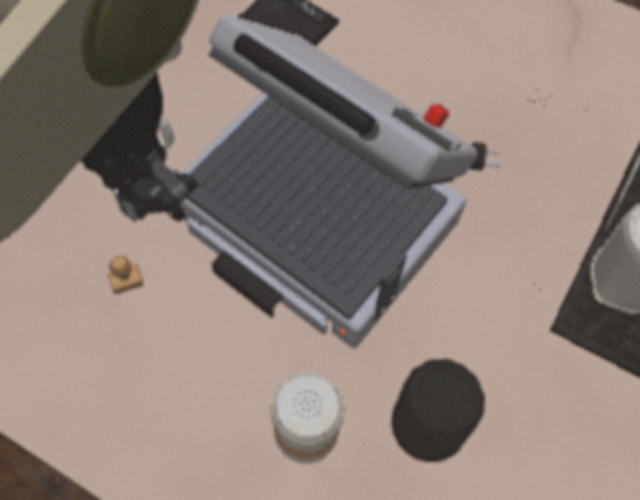

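The lip at (245,283) is now flush with the grill's front, with its face measured at x≈-134 mm, so the tray is home. Now over the handle.

Call:
step_arm --targets '[[[-0.05, 0, 0], [0, 0, 0]], [[-0.14, 0, 0], [0, 0, 0]], [[-0.24, 0, 0], [0, 0, 0]], [[-0.34, 0, 0], [0, 0, 0]], [[-0.44, 0, 0], [0, 0, 0]], [[-0.54, 0, 0], [0, 0, 0]], [[-0.62, 0, 0], [0, 0, 0]], [[-0.65, 0, 0.01], [0, 0, 0]], [[-0.658, 0.002, 0.04], [0, 0.006, 0]], [[-0.658, 0.002, 0.08], [0, 0.006, 0]]]'

```text
time_s: 6.0
position: [0.6367, 0.0525, 0.3323]
tool_rot: [[-0.99, 0.143, -0.006], [0.143, 0.99, 0.001], [0.006, 0.0, -1.0]]
ft_force: [-0.1, 1.0, 0.5]
grip_width: -0.0003
gripper_force: 0.0
```

```bash
python3 - <<'E'
from h import *
T=[.87,.84,.81,.78,.75,.72,.69,.66,.63,.6,.57,.54,.51,.48,.45,.42,.39,.36,.33,.3,.27,.24,.21,.18,.15,.12,.09,.06,.04,.02,0]
f=lambda t:(108-250*np.cos(t)+30*np.sin(t),0,95+250*np.sin(t)+30*np.cos(t)+10)
go(f(.885),*[f(t) for t in T[:10]])
P=np.array([f(t) for t in T])
for i in(9,19): print(i,[(round((P[i][0]-p[0])/300,3),round((P[i][2]-p[2])/300,3)) for p in P[i+1:i+12]])
E
```

```text
t 6.0 grill mm [-27.5  -0.  332.3] ft [-0.1  1.   0.5] jaw -0.3 q [ -6.  29.  45.   0. 105. -88.]
[-27.10492576   0.         317.47743183] -> [-0.002  0.     0.049] [ 0.    -0.008 -0.001]
[-30.2767687    0.         315.42703067] -> [0.009 0.    0.056] [ 0.    -0.008 -0.001]
[-36.52641286   0.         311.18466477] -> [0.03  0.    0.071] [ 0.    -0.008 -0.001]
[-42.64599301   0.         306.75674658] -> [0.05  0.    0.085] [ 0.    -0.008 -0.001]
[-48.63000193   0.         302.14726094] -> [ 0.07  -0.     0.101] [ 0.    -0.008 -0.001]
[-54.47305442   0.         297.36035607] -> [ 0.089 -0.     0.117] [ 0.    -0.008 -0.001]
[-60.16989213   0.         292.40033987] -> [ 0.108 -0.     0.134] [ 0.    -0.008 -0.001]
[-65.71538828   0.         287.27167601] -> [ 0.126 -0.     0.151] [ 0.    -0.008 -0.001]
[-71.10455232   0.         281.97897994] -> [ 0.144 -0.     0.169] [ 0.    -0.008 -0.001]
[-76.33253434   0.         276.52701473] -> [ 0.161 -0.     0.187] [ 0.    -0.008 -0.001]
[-81.39462953   0.         270.9206868 ] -> [ 0.178 -0.     0.206] [ 0.    -0.008 -0.001]
9 [(np.float64(0.016)
[... 162 characters left out ...]
p.float64(0.101)), (np.float64(0.089), np.float64(0.122)), (np.float64(0.101), np.float64(0.144)), (np.float64(0.113), np.float64(0.166)), (np.float64(0.125), np.float64(0.188)), (np.float64(0.135), np.float64(0.211)), (np.float64(0.145), np.float64(0.234))]
19 [(np.float64(0.01), np.float64(0.023)), (np.float64(0.019), np.float64(0.047)), (np.float64(0.028), np.float64(0.07)), (np.float64(0.035), np.float64(0.094)), (np.float64(0.042), np.float64(0.118)), (np.float64(0.049), np.float64(0.143)), (np.float64(0.054), np.float64(0.167)), (np.float64(0.059), np.float64(0.192)), (np.float64(0.062), np.float64(0.209)), (np.float64(0.065), np.float64(0.225)), (np.float64(0.067), np.float64(0.242))]
```

Call:
step_arm --targets '[[[0, 0, 0.025], [0, 0, 0]], [[0, 0, 0.049], [0, 0, 0]], [[0.009, 0, 0.056], [0, 0, 0]], [[0.03, 0, 0.071], [0, 0, 0]], [[0.05, 0, 0.085], [0, 0, 0]], [[0.07, 0, 0.101], [0, 0, 0]], [[0.07, 0, 0.101], [0, 0, 0]]]'

```text
time_s: 6.58
position: [0.6144, 0.0558, 0.3042]
tool_rot: [[-0.99, 0.143, -0.004], [0.143, 0.99, 0.001], [0.004, -0.0, -1.0]]
ft_force: [-0.3, -0.5, 0.3]
grip_width: -0.0003
gripper_force: 0.0
```

```bash
python3 - <<'E'
from h import *;from rig import get_image
go((-48.6,0,302.1))
d=get_image("scene");cv2.imwrite("pics/s3.png",cv2.resize(d["img"][60:310,180:500,::-1],None,fx=2,fy=2))
E
```

```text
t 6.58 grill mm [-50.    0.  304.2] ft [-0.3 -0.5  0.3] jaw -0.3 q [ -6.  27.  54.   0.  99. -88.]
[-48.6   0.  302.1] -> [-0.005 -0.     0.007] [-0.    -0.005 -0.001]
```

View pics/s3.png

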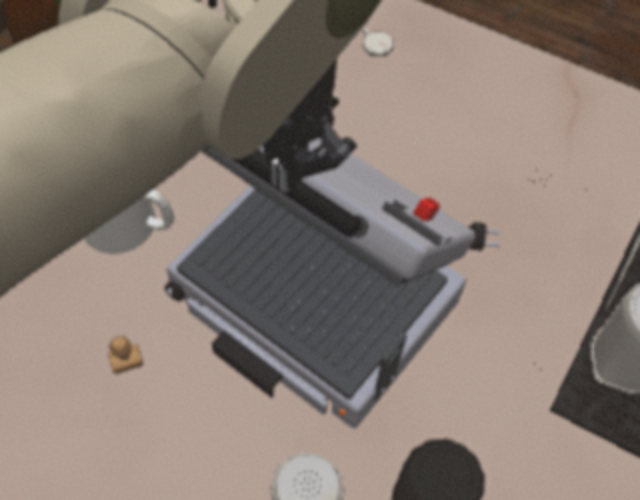

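The fingertips stand on the handle bar at about (285,180) and the lid has come down a little (button now at (428,208)). I'll follow the arc.

Call:
step_arm --targets '[[[0.019, 0, 0.016], [0, 0, 0]], [[0.038, 0, 0.033], [0, 0, 0]], [[0.056, 0, 0.05], [0, 0, 0]], [[0.074, 0, 0.068], [0, 0, 0]], [[0.091, 0, 0.086], [0, 0, 0]], [[0.108, 0, 0.105], [0, 0, 0]], [[0.124, 0, 0.124], [0, 0, 0]], [[0.14, 0, 0.144], [0, 0, 0]], [[0.155, 0, 0.164], [0, 0, 0]], [[0.17, 0, 0.185], [0, 0, 0]]]'

```text
time_s: 7.47
position: [0.5645, 0.063, 0.2493]
tool_rot: [[-0.99, 0.143, -0.004], [0.143, 0.99, 0.001], [0.004, 0.0, -1.0]]
ft_force: [-2.6, 0.1, 4.5]
grip_width: 0.0001
gripper_force: 2.3
```

```bash
python3 - <<'E'
from h import *;from rig import get_image
go()
d=get_image("scene");C=cloud(d)[d["z_map"]>0];I=d["img"][d["z_map"]>0].astype(int)
a=(C[:,:2]-O)@gx*1e3;b=(C[:,:2]-O)@gy*1e3;z=C[:,2]*1e3
s=(I.max(1)<60)&(b<-40)&(b>-75)&(z>120)&(a>-170)&(a<0);print(s.sum(),np.percentile(a[s],[5,50,95]),np.percentile(z[s],[5,50,95]))
r=(I[:,0]>120)&(I[:,1]<70)&(z>130)&(abs(b+100)<30);print("button",a[r].mean(),b[r].mean(),z[r].max())
E
```

```text
t 7.47 grill mm [-1.004e+02  1.000e-01  2.493e+02] ft [-2.6  0.1  4.5] jaw 0.1 q [ -6.  23.  69.   0.  88. -87.]
1007 [-129.9578607  -105.33219934  -70.70699369] [236.95340571 496.66973199 527.57614118]
button -11.220863583940355 -99.40947278963299 239.15306776616976
```

Call:
step_arm --targets '[[[0.014, 0, 0.021], [0, 0, 0]], [[0.027, 0, 0.042], [0, 0, 0]], [[0.039, 0, 0.064], [0, 0, 0]], [[0.051, 0, 0.086], [0, 0, 0]], [[0.063, 0, 0.108], [0, 0, 0]], [[0.073, 0, 0.131], [0, 0, 0]], [[0.083, 0, 0.154], [0, 0, 0]], [[0.092, 0, 0.178], [0, 0, 0]], [[0.101, 0, 0.201], [0, 0, 0]], [[0.108, 0, 0.225], [0, 0, 0]]]'

```text
time_s: 8.35
position: [0.5324, 0.0675, 0.1803]
tool_rot: [[-0.99, 0.143, -0.005], [0.143, 0.99, 0.001], [0.005, -0.0, -1.0]]
ft_force: [-0.3, 0.8, 1.8]
grip_width: -0.0
gripper_force: 0.8
```

Call:
step_arm --targets '[[[0.004, 0, 0.014], [0, 0, 0]], [[0.008, 0, 0.028], [0, 0, 0]], [[0.012, 0, 0.042], [0, 0, 0]], [[0.015, 0, 0.056], [0, 0, 0]], [[0.018, 0, 0.07], [0, 0, 0]], [[0.02, 0, 0.082], [0, 0, 0]], [[0.022, 0, 0.092], [0, 0, 0]], [[0.024, 0, 0.102], [0, 0, 0]], [[0.026, 0, 0.11], [0, 0, 0]]]'

```text
time_s: 9.1
position: [0.5248, 0.0686, 0.1478]
tool_rot: [[-0.99, 0.143, -0.004], [0.143, 0.99, 0.001], [0.004, -0.0, -1.0]]
ft_force: [0.6, 0.3, 1.5]
grip_width: 0.0002
gripper_force: 0.4
```

```bash
python3 -c "from h import *;go((-142,0,135))"
```

```text
t 9.1 grill mm [-140.5   -0.   147.8] ft [0.6 0.3 1.5] jaw 0.2 q [ -5.  24.  85.   0.  71. -87.]
[-142.    0.  135.] -> [0.005 0.    0.043] [-0.    -0.006 -0.001]
```

Call:
step_arm --targets '[[[0.001, 0, 0.007], [0, 0, 0]], [[0.002, 0, 0.014], [0, 0, 0]], [[0.003, 0, 0.02], [0, 0, 0]], [[0.003, 0, 0.026], [0, 0, 0]], [[0.003, 0, 0.032], [0, 0, 0]], [[0.003, 0, 0.036], [0, 0, 0]], [[0.003, 0, 0.038], [0, 0, 0]]]'

```text
time_s: 9.68
position: [0.5238, 0.0688, 0.1366]
tool_rot: [[-0.99, 0.143, -0.005], [0.143, 0.99, 0.001], [0.005, 0.0, -1.0]]
ft_force: [-0.7, 0.2, 1.3]
grip_width: -0.0
gripper_force: 0.4
```

Call:
step_arm --targets '[[[0, 0, 0.003], [0, 0, 0]], [[0, 0, 0.006], [0, 0, 0]], [[0, 0, 0.009], [0, 0, 0]]]'

```text
time_s: 9.93
position: [0.5239, 0.0688, 0.1347]
tool_rot: [[-0.99, 0.143, -0.004], [0.143, 0.99, 0.001], [0.004, 0.0, -1.0]]
ft_force: [-5.8, -0.1, 14.0]
grip_width: -0.0002
gripper_force: 7.2
```

Call:
step_arm --targets '[[[0, 0, 0.003], [0, 0, 0]], [[0, 0, 0.003], [0, 0, 0]]]'

```text
time_s: 10.1
position: [0.524, 0.0687, 0.1348]
tool_rot: [[-0.99, 0.143, -0.003], [0.143, 0.99, 0.0], [0.003, -0.0, -1.0]]
ft_force: [-5.7, 1.2, 14.7]
grip_width: 0.0004
gripper_force: 7.1
```

Call:
step_arm --targets '[[[0, 0, -0.02], [0, 0, 0]], [[0, 0, -0.08], [0, 0, 0]], [[0, 0, -0.18], [0, 0, 0]], [[0, 0, -0.3], [0, 0, 0]], [[0, 0, -0.36], [0, 0, 0]], [[0, 0, -0.36], [0, 0, 0]]]'

```text
time_s: 10.6
position: [0.5258, 0.0686, 0.2455]
tool_rot: [[-0.99, 0.143, 0.004], [0.143, 0.99, -0.0], [-0.004, 0.0, -1.0]]
ft_force: [-0.1, 0.1, -0.3]
grip_width: 0.0001
gripper_force: 0.0
```

```bash
python3 - <<'E'
from h import *;from rig import get_image
for n in("scene","top"):
    d=get_image(n);C=cloud(d)[d["z_map"]>0];I=d["img"][d["z_map"]>0].astype(int)
    a=(C[:,:2]-O)@gx*1e3;b=(C[:,:2]-O)@gy*1e3;z=C[:,2]*1e3
    r=(I[:,0]>120)&(I[:,1]<70)&(z>130)&(abs(b+100)<30)
    if r.any(): print("button",r.sum(),np.percentile(a[r],[2,50,98]),np.percentile(b[r],[2,50,98]),np.percentile(z[r],[2,50,98]))
    s=(abs(b+50)<20)&(abs(a-20)<40);print("lid z",np.percentile(z[s],[10,50,90]))
    cv2.imwrite(f"pics/{n}4.png",cv2.resize(d["img"][100:300,200:500,::-1],None,fx=2,fy=2))
go((-55,-60,220),(-55,-60,152))
E
```

```text
button 71 [-65.16868099 -55.78158079 -45.93414046] [-106.02365189  -99.41283872  -92.26501777] [158.45067831 162.76680443 165.97937716]
lid z [132.19731708 133.93464139 135.80690738]
button 67 [-64.8859505  -54.63309735 -44.36833773] [-105.47470584  -98.20301867  -91.12019008] [156.80374303 162.89959193 166.18239893]
lid z [131.0277337  133.38684591 135.67059028]
t 10.7 grill mm [-141.1   -0.   241.1] ft [-0.4 -0.3 -0.8] jaw 0.3 q [ -5.  19.  76.   0.  84. -87.]
[-55. -60. 220.] -> [-0.287 -0.2    0.069] [ 0.    -0.005 -0.001]
[-55. -60. 152.] -> [-0.288 -0.2    0.296] [ 0.    -0.005 -0.001]
```

View pics/scene4.png

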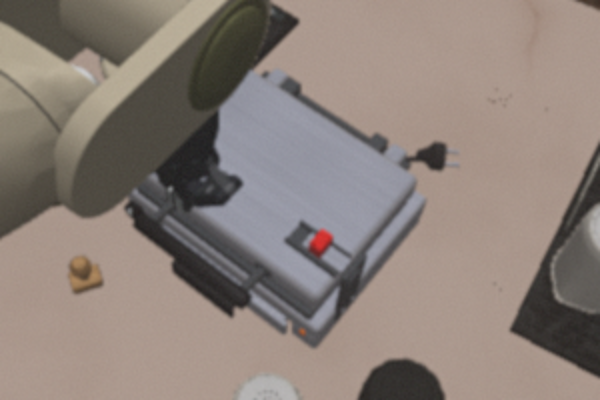

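The lid is shut (top z≈134). The button at (320,242) is centred at grill (-55,-98), bolt back. Next I place the fingers to its left.

Call:
step_arm --targets '[[[-0.05, -0.03, 0], [0, 0, 0]], [[-0.13, -0.09, 0], [0, 0, 0]], [[-0.21, -0.15, 0.01], [0, 0, 0]], [[-0.27, -0.19, 0.04], [0, 0, 0]], [[-0.288, -0.2, 0.1], [0, 0, 0]], [[-0.288, -0.2, 0.17], [0, 0, 0]], [[-0.288, -0.2, 0.23], [0, 0, 0]], [[-0.288, -0.2, 0.27], [0, -0.005, 0]], [[-0.288, -0.2, 0.288], [0, -0.005, 0]], [[-0.288, -0.2, 0.292], [0, -0.005, 0]]]'

```text
time_s: 11.53
position: [0.5999, -0.0029, 0.1509]
tool_rot: [[-0.99, 0.144, -0.005], [0.144, 0.99, 0.001], [0.005, 0.0, -1.0]]
ft_force: [0.3, -0.1, 0.1]
grip_width: 0.0001
gripper_force: 0.0
```

```bash
python3 -c "from h import *;go((-55,-74,153),(-55,-97,153))"
```

```text
t 11.53 grill mm [-56.  -60.1 150.9] ft [ 0.3 -0.1  0.1] jaw 0.1 q [-12.  31.  73.  -0.  76. -93.]
[-55. -74. 153.] -> [-0.003 -0.046 -0.007] [ 0.    -0.007 -0.001]
[-55. -97. 153.] -> [-0.003 -0.123 -0.007] [ 0.    -0.007 -0.001]
```

Call:
step_arm --targets '[[[-0.003, -0.015, -0.005], [0, 0, 0]], [[-0.003, -0.03, -0.005], [0, 0, 0]], [[-0.003, -0.042, -0.005], [0, 0, 0]], [[-0.003, -0.052, -0.005], [0, 0, 0]], [[-0.003, -0.062, -0.005], [0, 0, 0]], [[-0.003, -0.072, -0.005], [0, 0, 0]], [[-0.003, -0.082, -0.005], [0, 0, 0]], [[-0.003, -0.092, -0.005], [0, 0, 0]]]'

```text
time_s: 12.2
position: [0.5979, -0.0306, 0.155]
tool_rot: [[-0.99, 0.143, 0.0], [0.143, 0.99, 0.0], [-0.0, 0.0, -1.0]]
ft_force: [0.9, 2.3, 3.7]
grip_width: 0.0
gripper_force: 1.5
```

Call:
step_arm --targets '[[[0, -0.006, 0], [0, 0, 0]], [[0, -0.012, 0], [0, 0, 0]], [[0, -0.015, 0], [0, 0, 0]]]'

```text
time_s: 12.45
position: [0.5972, -0.0351, 0.1549]
tool_rot: [[-0.99, 0.143, -0.0], [0.143, 0.99, -0.0], [0.0, -0.0, -1.0]]
ft_force: [0.7, 1.2, 2.9]
grip_width: -0.0002
gripper_force: 1.6
```

```bash
python3 -c "from h import *;go((-55,-100,153))"
```

```text
t 12.45 grill mm [-54.1 -92.4 154.9] ft [0.7 1.2 2.9] jaw -0.2 q [-15.  30.  73.  -0.  76. -96.]
[ -55. -100.  153.] -> [ 0.003 -0.025  0.006] [-0.    -0.    -0.001]
```

Call:
step_arm --targets '[[[0, -0.005, 0], [0, 0, 0]], [[0, -0.01, 0], [0, 0, 0]], [[0, -0.014, 0], [0, 0, 0]]]'

```text
time_s: 12.7
position: [0.5967, -0.0381, 0.1548]
tool_rot: [[-0.99, 0.143, 0.0], [0.143, 0.99, 0.002], [0.0, 0.002, -1.0]]
ft_force: [2.2, 10.7, 5.1]
grip_width: 0.0001
gripper_force: 6.0
```

Call:
step_arm --targets '[[[0, -0.004, 0], [0, 0, 0]], [[0, -0.008, 0], [0, 0, 0]], [[0, -0.01, 0], [0, 0, 0]]]'

```text
time_s: 12.95
position: [0.5966, -0.0387, 0.1549]
tool_rot: [[-0.99, 0.142, 0.001], [0.142, 0.99, 0.007], [-0.0, 0.007, -1.0]]
ft_force: [5.0, 19.8, 5.0]
grip_width: 0.0003
gripper_force: 10.5
```

```bash
python3 - <<'E'
from h import *;from rig import get_image
go()
for n in("scene","top"):
    d=get_image(n);C=cloud(d)[d["z_map"]>0];I=d["img"][d["z_map"]>0].astype(int)
    a=(C[:,:2]-O)@gx*1e3;b=(C[:,:2]-O)@gy*1e3;z=C[:,2]*1e3
    r=(I[:,0]>120)&(I[:,1]<70)&(z>130)&(abs(b+110)<40)
    if r.any(): print("button",r.sum(),np.percentile(b[r],[2,50,98]))
E
```

```text
t 12.95 grill mm [-54.2 -96.  154.9] ft [ 5.  19.8  5. ] jaw 0.3 q [-15.  30.  73.   0.  76. -97.]
button 66 [-123.21281964 -116.52078871 -109.52526223]
```

The button centre is at y≈-116.5 and the force rose to 20 N against the stop. I'll back off, withdraw and check.

Call:
step_arm --targets '[[[0, 0.03, 0], [0, 0, 0]], [[0, 0.08, 0], [0, 0, 0]], [[0, 0.12, -0.05], [0, 0, 0]], [[0, 0.15, -0.15], [0, 0, 0]], [[0.05, 0.17, -0.27], [0, 0, 0]], [[0.15, 0.17, -0.36], [0, 0, 0]], [[0.28, 0.17, -0.4], [0, 0, 0]], [[0.41, 0.17, -0.4], [0, 0, 0]], [[0.54, 0.17, -0.4], [0, 0, 0]], [[0.65, 0.17, -0.4], [0, 0, 0]]]'

```text
time_s: 13.88
position: [0.4077, 0.0366, 0.2744]
tool_rot: [[-0.99, 0.143, -0.002], [0.143, 0.99, -0.001], [0.002, -0.001, -1.0]]
ft_force: [0.8, -0.7, 0.5]
grip_width: -0.0004
gripper_force: 0.0
```

Call:
step_arm --targets '[[[0.03, 0.02, 0], [0, 0, 0]], [[0.04, 0.06, 0], [0, 0, 0]], [[0.04, 0.06, 0], [0, 0, 0]], [[0.04, 0.06, 0], [0, 0, 0]]]'

```text
time_s: 14.22
position: [0.4014, 0.0558, 0.2747]
tool_rot: [[-0.99, 0.143, -0.001], [0.143, 0.99, -0.001], [0.001, -0.001, -1.0]]
ft_force: [-0.5, -0.2, 0.3]
grip_width: -0.0004
gripper_force: 0.0
```

```bash
python3 - <<'E'
from h import *;from rig import get_image
go()
for n in("scene","top"):
    d=get_image(n);C=cloud(d)[d["z_map"]>0];I=d["img"][d["z_map"]>0].astype(int)
    a=(C[:,:2]-O)@gx*1e3;b=(C[:,:2]-O)@gy*1e3;z=C[:,2]*1e3
    r=(I[:,0]>120)&(I[:,1]<70)&(z>130)&(abs(b+110)<40)
    if r.any(): print("button",r.sum(),np.percentile(b[r],[2,50,98]),np.median(z[r]))
    s=(abs(b+50)<20)&(abs(a-20)<40);print("lid z",np.percentile(z[s],[10,50,90]))
    cv2.imwrite(f"pics/{n}5.png",cv2.resize(d["img"][100:300,180:460,::-1],None,fx=2,fy=2))
E
```

```text
t 14.22 grill mm [-260.8  -30.3  274.7] ft [-0.5 -0.2  0.3] jaw -0.4 q [ -9.   5.  90.  -0.  85. -91.]
button 72 [-123.17275284 -116.48990365 -109.92350144] 162.9055849537129
lid z [132.29280482 133.90290809 135.63196184]
button 66 [-121.95892808 -115.25592012 -108.16260058] 163.13754833915164
lid z [131.35935843 133.61794068 135.74848444]
```

View pics/scene5.png

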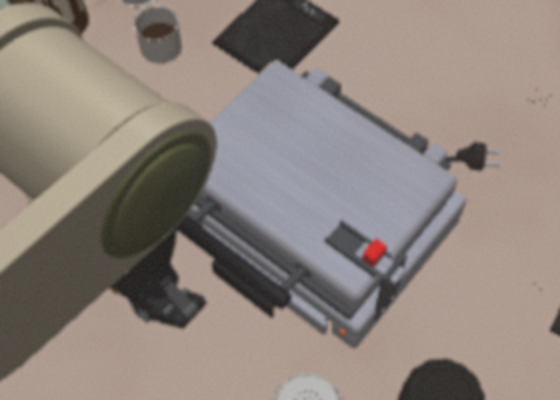

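View pics/top5.png

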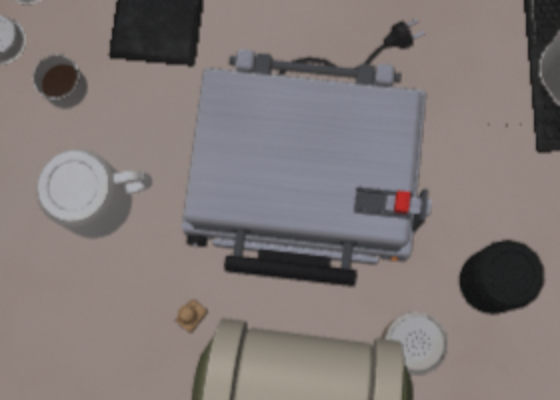

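The lid is shut flat, the red button ((375,250) scene, (402,202) top) is across with the bolt in the catch, and the lip sits under the handle. The mug, cup, shaker and stamp are where they were.

```bash
python3 -c "from rig import close_job;print(close_job())"
```

```text
the job is handed in; nothing more can be done
None
```

I pushed the tray home, then the lid down, then the latch across to its stop, all with shut fingertips in about 14 s; the mug, cup, shaker and stamp were left standing, and the job is handed in.

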